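Fit the cross handle on the tap spindle

TASK

One valve of the tap has lost its handle. Take the four-armed cross handle out of the parts tray, turn it until its socket meshes with the splined spindle of the bare valve, and push it down as far as it goes against the sprung collar. Finish while still holding it pressed fully home, for someone to drive the screw, and leave the soap, comb, mirror compact and toothbrush rack where they are.

Things in the scene. Friction and masses are not known exactly. Their poses are not given: they have to be found in the camera images.
- handle_center (a point): Centre of the loose cross handle (bright steel, about 130 g, 56 mm high), on its axis, half-way up; it stands upright, z up, on the tray floor, 4 mm above the ledge. Square hub 34 x 34 mm from 28 mm below this point to 4 mm above. Four round arms with 12 mm ball ends lie along the handle's own +x, -x, +y, -y, 32 mm out from the axis, their tops 3 mm above this point.
- handle_cap (a point): Centre of the same handle's square cap, the place to grip, on its axis 16 mm above handle_center: 22 x 22 mm, 24 mm high, sides parallel to the arms, the top of the handle.
- handle: The same cross handle; origin at the centre of its underside, axes as above. In the underside, open below, a cross-shaped socket 24 mm deep: four slots 7.4 mm wide under the four arms, 22.4 mm from slot end to opposite slot end. Any quarter turn fits.
- valve: The bare valve, fixed: round foot 52 mm across, 12 mm high, origin at the centre of its underside on the ledge, z up. On it stands a brass spindle that does not turn. Home: the handle's socket roof rests on the spindle's top, so that the handle's underside is 28 mm and its centre 56 mm above the ledge.
- spindle_top (a point): Top of the bare valve's spindle, on its axis, 52 mm above the ledge. Four splines in a cross lie along the valve's own +x, -x, +y, -y, each 5 mm thick and reaching 10 mm from the axis, with rounded tops.
- collar (a joint): Sprung steel collar around the spindle (36 mm across, top 34 mm above the ledge when free), in m: 0 up, grows as it is pressed down; 0.006 with the handle home. The spring pushes up with about 4 N when free and 8 N when the handle is home, and lifts a handle that is let go by 6 mm.
- tray: Grey plastic tray, fixed, 240 x 190 mm, 24 mm high, walls and floor 4 mm; origin under its centre. The cross handle stands in any corner; also in it a round knob, a one-armed lever handle, an aerator, a hexagon nut and a rubber washer, all at most 29 mm high: not wanted.
- tap: The tap's fixed spout (34 mm thick column, 137 mm high, origin at its foot) whose bent pipe reaches 200 mm along its own +x; on its own -y side, 120 mm off, the other valve, already fitted with an equal cross handle up to 84 mm high; the bare valve stands about 120 mm to its own +y side.
- soap: White soap bar 55 x 85 x 25 mm in a ridged dish 85 x 125 mm; origin at its underside. Leave alone.
- comb: Black comb 160 x 28 x 5 mm lying flat, along its x. Leave alone.
- compact: Round mirror compact, 68 mm across, 16 mm high. Leave alone.
- rack: Steel rack 70 x 150 mm with three upright toothbrushes, 188 mm high in all; origin at its underside. Leave alone.
There are look-alikes about, which are no part of the job. What is shaped like the handle but red is not meant.

How it is judged:
On the way, in this order (a step that is already met when the one before it is completed fails the run):
1. the cross handle is held by the fingers clear of the tray (its centre over 70 mm up) (height (world z) of handle_center above 0.07 m and contact force between handle and the fingers above 1 N), for 0.2 s.
2. the handle is meshed and pressed home on the spindle (z of handle_center in the frame of valve between 0.05 and 0.0585 m and horizontal distance between handle_center and valve below 0.004 m and (angle between the x axis of handle_center and the x axis of valve, either way round below 0.15 rad or angle between the x axis of handle_center and the y axis of valve, either way round below 0.15 rad) and angle between handle_center's own z axis and vertical below 0.1 rad and value of joint collar above 0.004 m and contact force between handle and the fingers above 2 N), for 0.3 s.
At the end, for the whole second after the job is handed in: The fingers still hold or press the cross handle (over 2 N), its centre is 50 to 58.5 mm above the valve's foot and within 4 mm of the valve's axis, its arms lie along the splines within 0.15 rad (any quarter turn), it is upright within 0.1 rad, and the collar is pressed down over 4 mm (all of step 2); the arm keeps its last pose, push and grip.
It fails at once if the soap is moved over 25 mm (distance of soap from where it was at the start of the episode above 0.025 m).
It fails at once if the comb is moved over 25 mm (distance of comb from where it was at the start of the episode above 0.025 m).
It fails at once if the compact is moved over 25 mm (distance of compact from where it was at the start of the episode above 0.025 m).
It fails at once if the rack is moved over 25 mm (distance of rack from where it was at the start of the episode above 0.025 m).
It also fails if it takes over 48 s, if anything falls off the work surface, if the arm or the gripper's body presses on something with over 40 N, if the wrist force passes 120 N, or if a joint passes its speed limit or range.

ROBOT

A 6-joint arm with a two-finger parallel gripper is mounted at the origin on the work surface. World frame = base frame: x ahead of the robot, y to its left, z up, the work surface at z = 0. Lengths are in m, angles in rad, forces in N, time in s.
With the tool pointing down it reaches from about 0.425 to 0.95 m from the base axis. Payload 3.5 kg.
Tool frame: the origin (TCP) lies between the finger pads; the fingertips stand 19 mm ahead of it and the grasp point (between the pads) is the TCP; y points along the fingers, z is the direction in which the jaws open and shut, and the axes are right-handed (so a half turn about y gives the same grasp; the last joint's range is limited). The gripper opens to 85 mm and grips with 20 to 120 N. Pads are 22 mm wide; open, the fingers measure 114 mm over their backs; the gripper's body (76 mm by 85 mm) begins 54 mm behind the grasp point. The pads swing forward as they close: fully open they stand 13 mm farther back than shut.
Start: joints at [1.01, 0.286, 1.577, -0, 1.279, -0.15], TCP at [0.27, 0.619, 0.25] pointing down, gripper open.
Joint ranges: [-2.77, 2.77], [-0.9, 2.22], [0.21, 2.48], [-1.53, 4.67], [0.24, 2.81], [-2.84, 2.84]. Speed limits (rad/s): [2.79, 2.79, 3.14, 3.14, 3.14, 3.14].

INTERFACE

Orientations are given as a unit quaternion [x, y, z, w].
In Python, from plant import get_state, read_camera, camera_model, sign_off gives the robot as it stands.
- The arm moves only by the tool carry_out, never from a script. Its argument "moves" is a list of rows, each a list of 7 numbers: the turn, a rotation vector about the tool's x, y, z in rad, then the shift along the tool's x, y, z in m, then the closure, from -1 (fully open) to 1 (shut). In form: [[wx, wy, wz, dx, dy, dz, jaw], ...]. A call has 1 to 10 rows; each row shifts and turns the commanded pose from where the row before left it, along the tool's axes as they then stand; what a row does not reach is not made up. A row lasts 1/8 s, in which the tool goes at most 62.5 mm and 10.7 degrees, less where a joint would pass 70% of its speed; a pose out of reach is approached as far as the arm can. A call is refused whole if a number of a shift passes 0.0625 or a number of a turn 0.188, either way. A call with a gripper value outside its range is refused whole. The fingers move at their own pace and stop on an object; "squeeze" is the grip in N (left out, the last holds). Time passes only in rows, so rows that do not move let the fingers close. It gives the time, the measured TCP pose, the force and the opening at its end, in the units of the state.
- get_state(): the state, without advancing time (a new reading comes with each control period).
- read_camera(name): name is "side" or "top"; returns the picture (384x512x3 uint8, blue, green, red); there is no depth.
- camera_model(name): a dict with "camera_matrix" (3x3 intrinsics, pixels), "D" ([k1, k2, p1, p2, k3] as OpenCV has them; the pictures are not rectified), "pose" (4x4, takes a point from camera to world coordinates). Camera axes: x right, y down, z forward; pixel columns grow to the right and rows downward; lengths in m; the calibration is good to about 2 mm. A picture is of the moment at which its call begins. camera_model takes no time and is no camera call.
- sign_off(): hands the job in, once; it reports no verdict.
The state is a dict: "time": time; "qpos": joint angles; "dq": joint speeds; "joint_efforts": joint torques, N m; "eef_pos": TCP position; "tcp_rot": TCP orientation; "contact_force": force on the tool from outside, world axes, zero at the start; "wrist_torque": the same for the moment, N m; "opening": opening from 0.0 (shut) to 1.0 (fully open).
Only numpy, scipy, OpenCV 4.12 (cv2) and the standard library are available. Lean on these libraries where they do the work, as an engineer would, in place of code of your own. Each camera call takes 0.05 s, during which the arm holds its last target. There are 200 camera calls.

## Working session

There is one attempt and no reset: what is moved stays moved. The work goes in short steps, Python scripts to look and compute and a tool call to move; the robot and the scene stay as the last step left them, time stands still between calls to the robot, and variables do not carry over. Pictures are saved under pics/ and viewed, about 8 in all and at most 12, crops included, and the job is handed in when it is done.

Besides the shell and the picture viewer there is one more tool, called after "Call:" in YAML: its name, and indented under it one key for each argument. carry_out: Moves the arm, as the interface text tells. Its arguments: {"type":"object","properties":{"moves":{"type":"array","items":{"type":"array","items":{"type":"number"}}},"squeeze":{"type":"number"}},"required":["moves"]}

```bash
mkdir -p pics; cat > h.py <<'E'
import numpy as np, cv2
from plant import *
from scipy.spatial.transform import Rotation as R
def ray(n,u,v):
    m=camera_model(n);K=np.array(m["camera_matrix"]);P=np.array(m["pose"])
    p=cv2.undistortPoints(np.array([[[u,v]]],float),K,np.array(m["D"]))[0,0]
    return P[:3,3],P[:3,:3]@np.array([p[0],p[1],1])
def atz(n,u,v,z):
    o,d=ray(n,u,v);return o+d*(z-o[2])/d[2]
def proj(n,X):
    m=camera_model(n);P=np.linalg.inv(np.array(m["pose"]))
    return cv2.projectPoints(np.array(X,float).reshape(-1,3),cv2.Rodrigues(P[:3,:3])[0],P[:3,3],np.array(m["camera_matrix"]),np.array(m["D"]))[0][:,0]
def crop(img,x0,y0,x1,y1,s,f):
    cv2.imwrite(f,cv2.resize(img[y0:y1,x0:x1],None,fx=s,fy=s,interpolation=cv2.INTER_CUBIC))
E
python3 - <<'E'
from h import *
np.set_printoptions(precision=4,suppress=True)
for n in("top","side"):
    i=read_camera(n);cv2.imwrite(f"pics/{n}0.png",i);print(np.array(camera_model(n)["pose"]))
    print(camera_model(n)["camera_matrix"])
print(get_state())
E
```

```text
[[-0.0008 -0.9853  0.1709  0.2318]
 [-0.9999 -0.0021 -0.0172  0.0808]
 [ 0.0173 -0.1708 -0.9851  1.5197]
 [ 0.      0.      0.      1.    ]]
[[467.1331   0.     260.0506]
 [  0.     467.1331 185.8878]
 [  0.       0.       1.    ]]
[[ 0.9979 -0.0345  0.0541  0.4071]
 [-0.0622 -0.7287  0.682  -0.7041]
 [ 0.0158 -0.684  -0.7293  0.8829]
 [ 0.      0.      0.      1.    ]]
[[420.6352   0.     260.7155]
 [  0.     420.6352 193.6692]
 [  0.       0.       1.    ]]
{'time': 0.1, 'qpos': array([ 1.01  ,  0.2871,  1.578 , -0.    ,  1.2786, -0.15  ]), 'dq': array([-0.0001, -0.0031, -0.0017, -0.0012,  0.001 ,  0.0009]), 'joint_efforts': array([  0.0004, -40.7295, -29.37  ,  -0.0002,   0.0034,   0.    ]), 'eef_pos': array([0.2693, 0.6184, 0.2491]), 'tcp_rot': array([ 0.693 , -0.1445,  0.144 , -0.6915]), 'contact_force': array([ 0.1691, -0.0318,  0.3999]), 'wrist_torque': array([ 0.0063, -0.0454,  0.0116]), 'opening': 0.9987342152862719}
```

View pics/top0.png

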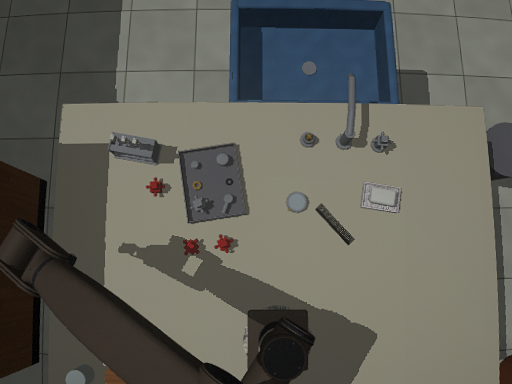

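View pics/side0.png

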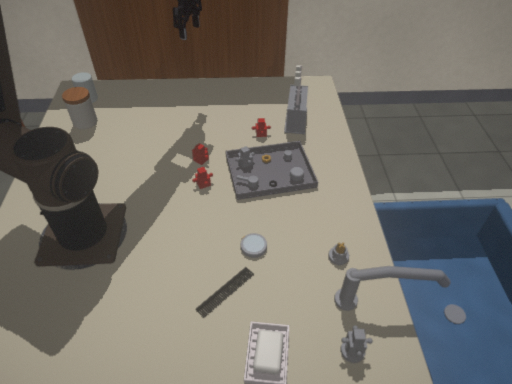

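Top view: steel cross in the tray at about (200,204). Red look-alikes at (156,187), (192,246) and (224,243). A fitted steel handle at (381,143), on the other valve. The steel one in the tray is the one meant; the bare valve with its brass spindle is at (308,139). In the side view the handle is at (246,157) and the valve at (340,252). I'll confirm with enlarged crops.

```bash
python3 - <<'E'
from h import *
t=cv2.imread("pics/top0.png");s=cv2.imread("pics/side0.png")
def c(i,u,v):return cv2.resize(i[v-18:v+18,u-24:u+24],(400,300),interpolation=cv2.INTER_CUBIC)
m=np.vstack([np.hstack([c(t,200,204),c(t,308,139)]),np.hstack([c(s,246,160),c(s,340,250)])])
cv2.imwrite("pics/m0.png",np.clip(m*1.6,0,255).astype(np.uint8))
E
```

```text
(no output)
```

View pics/m0.png

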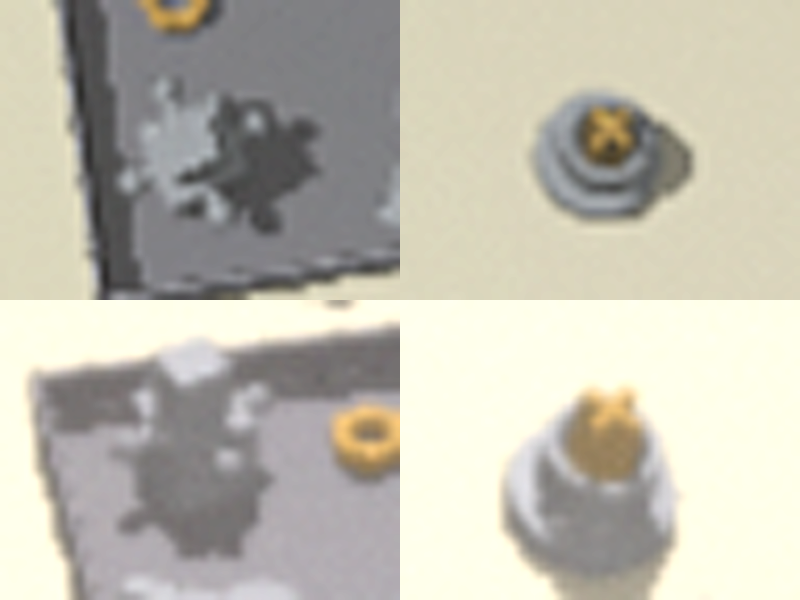

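The top-left crop shows the steel cross with ball ends at crop (167,88), (255,122), (217,211) and (128,181), and its cap top in the side crop at (195,361). The right crops show the bare valve's brass cross, centred at (208,130) in the top view and (209,107) in the side view. This confirms both targets. Next I compute poses and fit the spindle angle.

```bash
cat >> h.py <<'E'
def tri(us,z=None):
    A=np.zeros((3,3));b=np.zeros(3)
    for n,u,v in us:
        o,d=ray(n,u,v);d=d/np.linalg.norm(d);Q=np.eye(3)-np.outer(d,d);A+=Q;b+=Q@o
    return np.linalg.solve(A,b)
E
python3 - <<'E'
from h import *
np.set_printoptions(precision=4,suppress=True)
px=lambda x,y,u0,v0:(u0+(x+.5)/8.3333-.5,v0+(y+.5)/8.3333-.5)
B=[atz("top",*px(x,y,176,186),.029) for x,y in[(167,88),(255,122),(217,211),(128,181)]]
B=np.array(B);print(B,B.mean(0))
for a,b in((0,2),(1,3)):
    d=B[a]-B[b];print(np.degrees(np.arctan2(d[1],d[0])),np.hypot(*d[:2]))
cap=px(195,61,222,142);print("cap side",atz("side",*cap,.060))
print("spindle",atz("top",*px(208,130,284,121),.052),atz("side",*px(209,107,316,232),.052),tri([("top",*px(208,130,284,121)),("side",*px(209,107,316,232))]))
# brass masks: enlarge, with candidate centroid
for n,u,v in(("top",308,139),("side",340,250)):
    i=cv2.imread(f"pics/{n}0.png")[v-12:v+12,u-12:u+12].astype(int)
    m=(i[...,2]-i[...,0]>60); bb=np.where(m,i[...,2],0); ys,xs=np.nonzero(m)
    print(n,xs.mean()+u-12,ys.mean()+v-12)
    print(bb[ys.min():ys.max()+1,xs.min():xs.max()+1],xs.min()+u-12,ys.min()+v-12)
E
```

```text
[[0.4564 0.263  0.029 ]
 [0.4432 0.2286 0.029 ]
 [0.4085 0.2426 0.029 ]
 [0.42   0.2773 0.029 ]] [0.432  0.2529 0.029 ]
23.023093723499528 0.05203446950026976
-64.61127677962337 0.053990099596507614
cap side [0.4326 0.2502 0.06  ]
spindle [ 0.6516 -0.1033  0.052 ] [ 0.6531 -0.1057  0.052 ] [ 0.6532 -0.1037  0.049 ]
top 309.0 135.75
[[123 119   0]
 [  0 118   0]
 [  0   0 112]] 308 135
side 340.625 244.875
[[  0 141 152 143]
 [  0 142 143 143]
 [134 139   0   0]] 339 244
```

```bash
python3 - <<'E'
from h import *
np.set_printoptions(precision=3,suppress=True)
from scipy.ndimage import gaussian_filter
def crossmask(n,c,th,z,h,S=8,size=9):
    # supersampled mask of the cross (5mm thick, +-10mm) at height z
    u,v=proj(n,[c[0],c[1],z])[0];u0,v0=int(round(u))-size,int(round(v))-size
    W=2*size+1;M=np.zeros((W*S,W*S),np.uint8)
    for zz in np.linspace(z-h,z,4):
      for k in(0,1):
        a=th+k*np.pi/2;e=np.array([np.cos(a),np.sin(a)]);f=np.array([-e[1],e[0]])
        P=[np.r_[np.array(c)+s*.010*e+t*.0025*f,zz] for s,t in((1,1),(1,-1),(-1,-1),(-1,1))]
        q=(proj(n,P)-[u0,v0]+.5)*S
        cv2.fillConvexPoly(M,np.round(q).astype(np.int32),255)
    m=cv2.resize(M,(W,W),interpolation=cv2.INTER_AREA)/255.
    return gaussian_filter(m,.4),slice(v0,v0+W),slice(u0,u0+W)
for n,c0 in(("top",(.6516,-.1033)),("side",(.6531,-.1057))):
    i=cv2.imread(f"pics/{n}0.png").astype(float);S=i[...,2]-i[...,0]; 
    res=[]
    for th in range(0,90,5):
        best=(-1,)
        for dx in np.arange(-.006,.0061,.001):
            for dy in np.arange(-.006,.0061,.001):
                m,a,b=crossmask(n,(c0[0]+dx,c0[1]+dy),np.radians(th),.052,.002)
                s=np.clip(S[a,b]-35,0,None)*1.0
                r=np.corrcoef(m.ravel(),s.ravel())[0,1]
                best=max(best,(r,c0[0]+dx,c0[1]+dy))
        res.append((th,*best))
    print(n);print(np.array(res))
s=get_state();r=R.from_quat(s["tcp_rot"]).as_matrix();print(r,np.degrees(np.arctan2(r[1,2],r[0,2])))
E
```

```text
Traceback (most recent call last):
  File "h.py", line 11, in proj
    m=camera_model(n);P=np.linalg.inv(np.array(m["pose"]))
ValueError: time passes only in moves, steps and waits
```

```bash
sed -i 's/^from scipy/import functools\ncamera_model=functools.lru_cache(camera_model)\nfrom scipy/' h.py; cat > fit.py <<'E'
from h import *
np.set_printoptions(precision=3,suppress=True)
from scipy.ndimage import gaussian_filter
def crossmask(n,c,th,z,h,S=8,size=9):
    u,v=proj(n,[c[0],c[1],z])[0];u0,v0=int(round(u))-size,int(round(v))-size
    W=2*size+1;M=np.zeros((W*S,W*S),np.uint8)
    for zz in np.linspace(z-h,z,3):
      for k in(0,1):
        a=th+k*np.pi/2;e=np.array([np.cos(a),np.sin(a)]);f=np.array([-e[1],e[0]])
        P=[np.r_[np.array(c)+s*.010*e+t*.0025*f,zz] for s,t in((1,1),(1,-1),(-1,-1),(-1,1))]
        q=(proj(n,P)-[u0,v0]+.5)*S
        cv2.fillConvexPoly(M,np.round(q).astype(np.int32),255)
    m=cv2.resize(M,(W,W),interpolation=cv2.INTER_AREA)/255.
    return gaussian_filter(m,.4),slice(v0,v0+W),slice(u0,u0+W)
def run(n,c0,f):
    i=cv2.imread(f).astype(float);S=i[...,2]-i[...,0]
    res=[]
    for th in range(0,90,6):
        best=(-1,)
        for dx in np.arange(-.005,.0051,.00125):
            for dy in np.arange(-.005,.0051,.00125):
                m,a,b=crossmask(n,(c0[0]+dx,c0[1]+dy),np.radians(th),.052,.002)
                s=np.clip(S[a,b]-35,0,None)
                best=max(best,(np.corrcoef(m.ravel(),s.ravel())[0,1],c0[0]+dx,c0[1]+dy))
        res.append((th,*best))
    print(n);print(np.array(res))
E
python3 - <<'E'
from fit import *
run("top",(.6516,-.1033),"pics/top0.png");run("side",(.6531,-.1057),"pics/side0.png")
s=get_state();r=R.from_quat(s["tcp_rot"]).as_matrix();print(r,np.degrees(np.arctan2(r[1,2],r[0,2])))
E
```

```text
top
[[ 0.     0.741  0.653 -0.101]
 [ 6.     0.726  0.653 -0.101]
 [12.     0.728  0.65  -0.103]
 [18.     0.754  0.652 -0.105]
 [24.     0.79   0.653 -0.105]
 [30.     0.842  0.653 -0.105]
 [36.     0.876  0.653 -0.105]
 [42.     0.9    0.653 -0.103]
 [48.     0.903  0.653 -0.103]
 [54.     0.884  0.653 -0.103]
 [60.     0.845  0.654 -0.103]
 [66.     0.801  0.654 -0.102]
 [72.     0.774  0.654 -0.102]
 [78.     0.767  0.654 -0.101]
 [84.     0.752  0.653 -0.101]]
side
[[ 0.     0.709  0.652 -0.107]
 [ 6.     0.718  0.652 -0.108]
 [12.     0.726  0.652 -0.106]
 [18.     0.763  0.654 -0.106]
 [24.     0.803  0.654 -0.106]
 [30.     0.843  0.654 -0.106]
 [36.     0.877  0.654 -0.106]
 [42.     0.898  0.654 -0.106]
 [48.     0.89   0.654 -0.106]
 [54.     0.868  0.654 -0.106]
 [60.     0.826  0.654 -0.106]
 [66.     0.78   0.654 -0.106]
 [72.     0.743  0.654 -0.108]
 [78.     0.721  0.654 -0.108]
 [84.     0.713  0.652 -0.107]]
[[ 0.917 -0.001  0.399]
 [-0.399 -0.002  0.917]
 [-0.    -1.    -0.002]] 66.46118847556126
```

Call:
carry_out:
  moves:
    - [0, 0.1855, 0, 0, 0, 0, -0.4]
    - [0, 0.1855, 0, 0, 0, 0, -0.4]
    - [0, 0.1855, 0, 0, 0, 0, -0.4]
    - [0, 0.1855, 0, 0, 0, 0, -0.4]
  squeeze: 80

```text
time: 0.6
eef_pos: [0.2693, 0.6185, 0.2495]
tcp_rot: [0.592, -0.387, 0.387, -0.591]
contact_force: [-0.4, 0.1, -0.5]
opening: 0.701
```

Call:
carry_out:
  moves:
    - [0, 0, 0, 0.0502, 0, 0, -0.4]
    - [0, 0, 0, 0.0502, 0, 0, -0.4]
    - [0, 0, 0, 0.0502, 0, 0, -0.4]
    - [0, 0, 0, 0.0502, 0, 0, -0.4]
    - [0, 0, 0, 0.0502, 0, 0, -0.4]
    - [0, 0, 0, 0.0502, 0.04, 0, -0.4]
    - [0, 0, 0, 0.0502, 0.04, 0, -0.4]
    - [0, 0, 0, 0.0502, 0.04, 0, -0.4]
    - [0, 0, 0, 0, 0, 0, -0.4]
    - [0, 0, 0, 0, 0, 0, -0.4]

```text
time: 1.85
eef_pos: [0.4311, 0.2556, 0.1336]
tcp_rot: [-0.593, 0.386, -0.386, 0.593]
contact_force: [0.0, 0.6, 0.3]
opening: 0.7
```

```bash
python3 - <<'E'
from h import *
t=read_camera("top");s=read_camera("side")
def c(i,u,v):return cv2.resize(i[v-30:v+30,u-25:u+25],(400,480),interpolation=cv2.INTER_CUBIC)
cv2.imwrite("pics/m1.png",np.clip(np.hstack([c(t,200,200),c(s,246,150)])*1.6,0,255).astype(np.uint8))
s=get_state();r=R.from_quat(s["tcp_rot"]).as_matrix();print(s["eef_pos"],r,np.degrees(np.arctan2(r[1,2],r[0,2])),s["opening"],s["time"])
E
```

```text
[0.43145227 0.2565251  0.13475364] [[ 4.07041882e-01  2.21917305e-03  9.13406800e-01]
 [-9.13409495e-01  1.01209928e-03  4.07040624e-01]
 [-2.11647845e-05 -9.99997025e-01  2.43898053e-03]] 24.01914244370534 0.7038904425624749 1.95
```

View pics/m1.png

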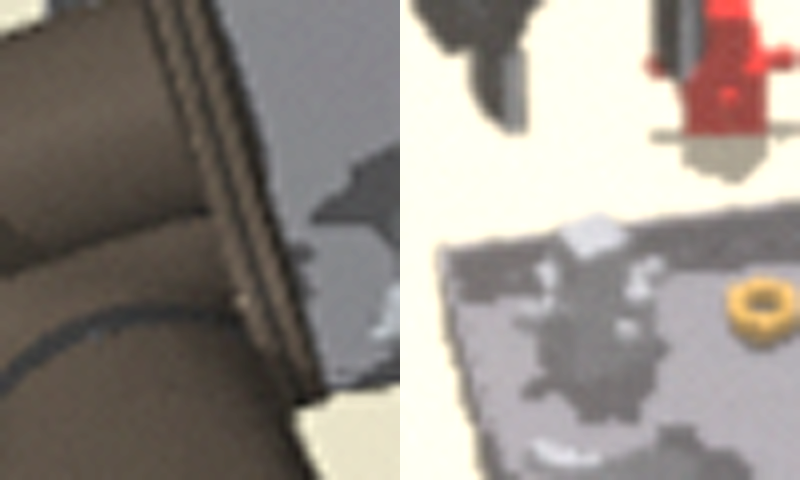

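The side view shows the fingers above the handle, which has not moved (cap at crop (593,237)). The arm hides the top view. I correct by 5 mm and descend.

Call:
carry_out:
  moves:
    - [0, 0, 0, 0.005, 0.0, -0.001, -0.4]
    - [0, 0, 0, 0, 0.02, 0, -0.4]
    - [0, 0, 0, 0, 0.02, 0, -0.4]
    - [0, 0, 0, 0, 0.01, 0, -0.4]
    - [0, 0, 0, 0, 0, 0, -0.4]
    - [0, 0, 0, 0, 0, 0, -0.4]

```text
time: 2.7
eef_pos: [0.4327, 0.2508, 0.0844]
tcp_rot: [-0.592, 0.385, -0.386, 0.593]
contact_force: [0.6, -0.3, -0.0]
opening: 0.699
```

```bash
cat >> h.py <<'E'
def st():
    s=get_state();r=R.from_quat(s["tcp_rot"]).as_matrix()
    print(s["time"],s["eef_pos"].round(4),"yaw",np.degrees(np.arctan2(r[1,2],r[0,2])).round(2),"down",r[:,1].round(4),s["opening"].round(4),"F",s["contact_force"].round(1),"T",s["wrist_torque"].round(2),"q",s["qpos"].round(2));return s,r
E
python3 - <<'E'
from h import *
s=read_camera("side")
cv2.imwrite("pics/m2.png",np.clip(cv2.resize(s[125:180,215:280],(780,660),interpolation=cv2.INTER_CUBIC)[:600]*1.6,0,255).astype(np.uint8))
st()
E
```

```text
Traceback (most recent call last):
  File "h.py", line 24, in st
    print(s["time"],s["eef_pos"].round(4),"yaw",np.degrees(np.arctan2(r[1,2],r[0,2])).round(2),"down",r[:,1].round(4),s["opening"].round(4),"F",s["contact_force"].round(1),"T",s["wrist_torque"].round(2),"q",s["qpos"].round(2));return s,r
                                                                                                                      ^^^^^^^^^^^^^^^^^^
AttributeError: 'float' object has no attribute 'round'
```

View pics/m2.png

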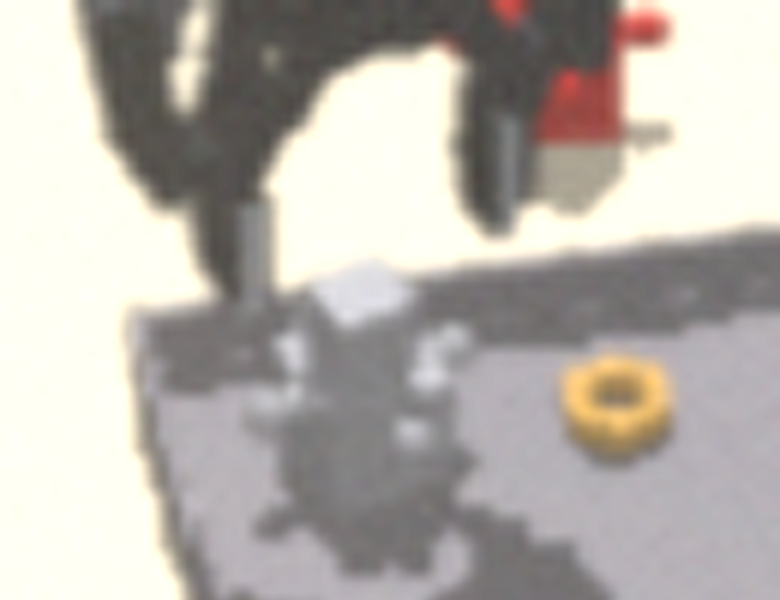

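```bash
sed -i 's/s\["opening"\].round(4)/round(s["opening"],4)/' h.py; python3 - <<'E'
from h import *
s,r=st()
for z in(.066,.07):print(z,atz("side",246.5,147.5,z))
print("cap",atz("side",245.4-.5,149.4-.5,.06))
print("tcp px",proj("side",s["eef_pos"]), (proj("side",s["eef_pos"])-[215,125])*12)
E
```

```text
2.75 [0.4328 0.2508 0.0845] yaw 23.97 down [ 1.8e-03  6.0e-04 -1.0e+00] 0.7001 F [-0.4  0.2  0.5] T [ 0.04  0.02 -0.  ] q [ 0.32  0.11  2.12 -0.    0.91 -0.1 ]
0.066 [0.43725205 0.2492811  0.066     ]
0.07 [0.43710454 0.24461323 0.07      ]
cap [0.43246795 0.25012815 0.06      ]
tcp px [[244.89283563 142.38886658]] [[358.7140276  208.66639892]]
```

The cap and TCP agree within about 1 mm. I descend to z≈0.059, close, and lift.

Call:
carry_out:
  moves:
    - [0, 0, 0, 0, 0.013, 0, -0.4]
    - [0, 0, 0, 0, 0.0125, 0, -0.4]
    - [0, 0, 0, 0, 0, 0, -0.4]
    - [0, 0, 0, 0, 0, 0, 0.2]
    - [0, 0, 0, 0, 0, 0, 1]
    - [0, 0, 0, 0, 0, 0, 1]
    - [0, 0, 0, 0, 0, 0, 1]
    - [0, 0, 0, 0, 0, 0, 1]
    - [0, 0, 0, 0, 0, 0, 1]
    - [0, 0, 0, 0, 0, 0, 1]
  squeeze: 80

```text
time: 4.0
eef_pos: [0.4326, 0.2507, 0.0586]
tcp_rot: [-0.593, 0.385, -0.386, 0.593]
contact_force: [-0.2, 0.3, 6.0]
opening: 0.235
```

```bash
python3 -c "
from h import *
st()"
```

```text
4.0 [0.4326 0.2507 0.0586] yaw 23.95 down [ 1.2e-03  4.0e-04 -1.0e+00] 0.2347 F [-0.2  0.3  6. ] T [0.01 0.03 0.01] q [ 0.32  0.16  2.13  0.    0.86 -0.1 ]
```

Call:
carry_out:
  moves:
    - [0, 0, 0, 0, -0.02, 0, 1]
    - [0, 0, 0, 0, -0.03, 0, 1]
    - [0, 0, 0, 0, -0.03, 0, 1]
    - [0, 0, 0, 0, -0.03, 0, 1]
    - [0, 0, 0, 0, 0, 0, 1]
    - [0, 0, 0, 0, 0, 0, 1]
    - [0, 0, 0, 0, 0, 0, 1]
    - [0, -0.183, 0, 0, 0, 0, 1]
    - [0, -0.183, 0, 0, 0, 0, 1]
    - [0, 0, 0, 0, 0, 0, 1]

```text
time: 5.25
eef_pos: [0.4314, 0.2502, 0.1666]
tcp_rot: [0.653, -0.272, 0.271, -0.652]
contact_force: [-0.4, 1.1, -1.3]
opening: 0.239
```

Call:
carry_out:
  moves:
    - [0, 0, 0, 0.0408, 0, -0.0095, 1]
    - [0, 0, 0, 0.0408, 0, -0.0095, 1]
    - [0, 0, 0, 0.0408, 0, -0.0095, 1]
    - [0, 0, 0, 0.0408, 0, -0.0095, 1]
    - [0, 0, 0, 0.0408, 0, -0.0095, 1]
    - [0, 0, 0, 0.0408, 0, -0.0095, 1]
    - [0, 0, 0, 0.0408, 0, -0.0095, 1]
    - [0, 0, 0, 0.0408, 0, -0.0095, 1]
    - [0, 0, 0, 0.0408, 0, -0.0095, 1]
    - [0, 0, 0, 0.0408, 0, -0.0095, 1]

```text
time: 6.5
eef_pos: [0.6531, -0.1067, 0.1668]
tcp_rot: [0.653, -0.273, 0.272, -0.653]
contact_force: [0.5, 1.2, -1.5]
opening: 0.241
```

Call:
carry_out:
  moves:
    - [0, 0, 0, 0, 0, 0, 1]
    - [0, 0, 0, 0, 0, 0, 1]
    - [0, 0, 0, 0, 0, 0, 1]

```text
time: 6.88
eef_pos: [0.6522, -0.1043, 0.1674]
tcp_rot: [-0.653, 0.271, -0.27, 0.653]
contact_force: [-0.5, 0.2, -1.2]
opening: 0.239
```

```bash
python3 - <<'E'
from h import *
s,r=st()
i=read_camera("side");u,v=proj("side",s["eef_pos"]-[0,0,.05])[0].astype(int);print(u,v)
cv2.imwrite("pics/m3.png",np.clip(cv2.resize(i[v-40:v+40,u-40:u+40],(600,600),interpolation=cv2.INTER_CUBIC)*1.6,0,255).astype(np.uint8));print(u-40,v-40)
cv2.imwrite("pics/side3.png",i)
E
```

```text
6.875 [ 0.6522 -0.1043  0.1674] yaw 44.93 down [-1.3e-03  6.0e-04 -1.0e+00] 0.239 F [-0.5  0.2 -1.2] T [ 0.   -0.03 -0.04] q [-0.31  0.33  1.68  0.    1.13 -1.1 ]
344 227
304 187
```

View pics/m3.png

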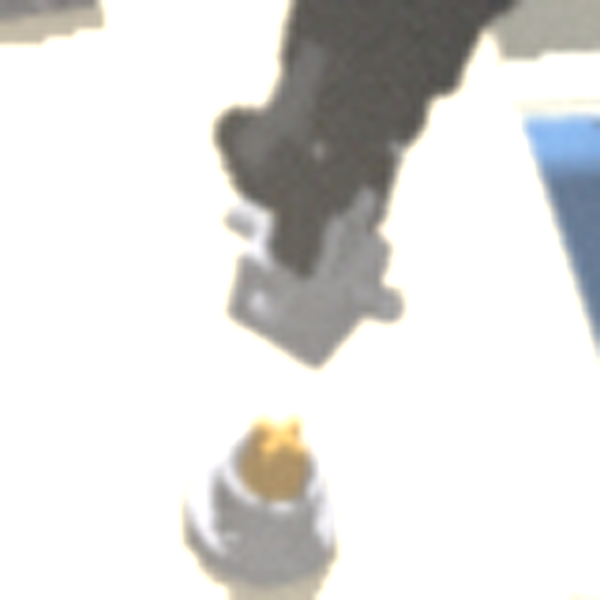

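```bash
cat > hm.py <<'E'
from h import *
def model(x,y,zc,th):
    Rz=R.from_euler("z",th,degrees=True).as_matrix()
    P=[[.017*a,.017*b,-.028] for a,b in((1,1),(1,-1),(-1,-1),(-1,1))]+[[.026*a,.026*b,-.003] for a,b in((1,0),(0,-1),(-1,0),(0,1))]
    return np.array(P)@Rz.T+[x,y,zc]
E
python3 - <<'E'
from hm import *
np.set_printoptions(precision=1,suppress=True)
T=[.6522,-.1043,.1674-.0266]
for th in(45,35,40,50,55):
    q=proj("side",model(*T,th));print(th,((q-[304,187]+.5)*7.5).tolist().__repr__()[:400])
E
python3 - <<'E'
from hm import *
c=(.65,-.104)
print((proj("side",[[.6535,-.1045,.052]])-[304,187]+.5)*7.5)
E
```

```text
45 [[289.7727216245984, 254.90227715339694], [380.84238722976863, 311.46303894495077], [320.27274497431347, 376.01700724382613], [228.50538536096082, 317.4413947935566], [364.5057145708796, 215.37730972952681], [390.1227938026733, 308.25508527708325], [269.91329215981153, 312.9656578441205], [247.34038233625995, 219.78935950159234]]
35 [[303.00951664278205, 255.29417649278963], [382.55774684138703, 322.0302184432359], [306.58581593906877, 375.60713980004067], [227.24003710296302, 306.8921746948347], [376.1540800718228, 223.5916037858707], [380.8566160363266, 316.2694542333875], [258.2105661009423, 304.32997152941715], [256.6611012415288, 212.19639554218418]]
40 [[296.3595198456874, 254.87524851557666], [381.99274572749744, 316.74766782210565], [313.4627900239815, 376.0504586262722], [227.57812286129777, 312.150347212596], [370.52107782040366, 219.3138126788689], [385.75675073227444, 312.4464962199209], [263.84684756843626, 308.8175048967836], [251.75759612271023, 215.80959274586192]]
50 [[283.2967928999355, 255.3751257735376], [379.117947475262, 306.21641142943156], [326.9612266247343, 375.5071176196254], [230.01732439472363, 322.7250429732282], [358.1531289957321, 211.80970983822442], [393.92219799988055, 303.729588654179], [276.3632131543294, 316.74038433180925], [243.44356595792846, 224.10775899843168]]
55 [[276.97867427298064, 256.29059668928676], [376.8349301632104, 301.04723092653296], [333.4748337051035, 374.5251138305258], [232.10489063551762, 327.9607221637757], [351.5105262823465, 208.63588415002306], [397.1272676012712, 298.906844825857], [283.1464513411876, 320.110518449231], [240.09780599235384, 228.73424397273288]]
[[278.90987601 431.18128402]]
```

The handle hangs level at about 45°, and its hub corners match the projected model within about 1 mm. I correct by about 2 mm and descend to about 6 mm above the spindle.

Call:
carry_out:
  moves:
    - [0, 0, 0, 0.0018, 0.014, 0, 1]
    - [0, 0, 0, 0, 0.014, 0, 1]
    - [0, 0, 0, 0, 0.014, 0, 1]
    - [0, 0, 0, 0, 0.012, 0, 1]
    - [0, 0, 0, 0, 0, 0, 1]
    - [0, 0, 0, 0, 0, 0, 1]
    - [0, 0, 0, 0, 0, 0, 1]

```text
time: 7.8
eef_pos: [0.6547, -0.107, 0.1149]
tcp_rot: [-0.653, 0.27, -0.272, 0.653]
contact_force: [-0.3, -0.3, -1.9]
opening: 0.239
```

```bash
python3 - <<'E'
from hm import *
s,r=st()
i=read_camera("side");cv2.imwrite("pics/side4.png",i)
cv2.imwrite("pics/m4.png",np.clip(cv2.resize(i[220:280,310:370],(600,600),interpolation=cv2.INTER_CUBIC)*1.6,0,255).astype(np.uint8))
p=s["eef_pos"];print(((proj("side",model(p[0],p[1],p[2]-.0266,45))-[310,220]+.5)*10).round())
E
```

```text
7.8 [ 0.6547 -0.107   0.1149] yaw 44.92 down [ 1.6e-03 -5.0e-04 -1.0e+00] 0.2392 F [-0.3 -0.3 -1.9] T [-0.01 -0.06  0.02] q [-0.31  0.39  1.7   0.    1.05 -1.1 ]
[[305. 154.]
 [422. 229.]
 [344. 314.]
 [226. 237.]
 [401. 106.]
 [433. 229.]
 [279. 235.]
 [250. 112.]]
```

View pics/m4.png

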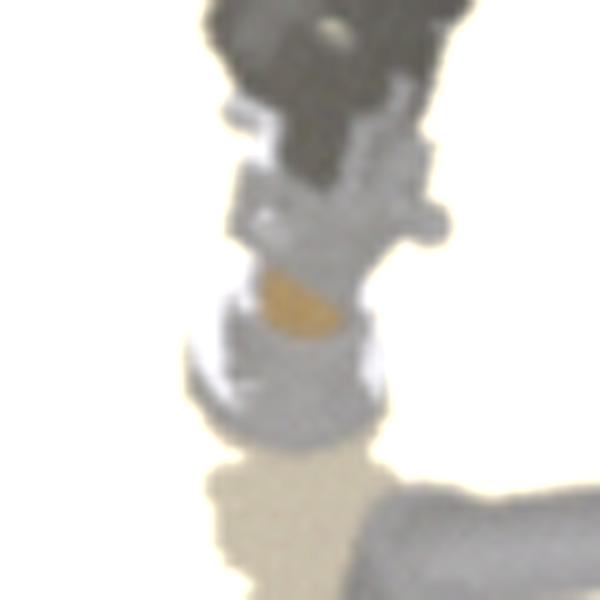

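The handle is right above the spindle and about level, with predicted and seen corners within about 0.6 px. I nudge it back 1 mm and feel downward.

Call:
carry_out:
  moves:
    - [0, 0, 0, -0.001, 0, 0, 1]
    - [0, 0, 0, 0, 0.004, 0, 1]
    - [0, 0, 0, 0, 0.004, 0, 1]
    - [0, 0, 0, 0, 0.003, 0, 1]
    - [0, 0, 0, 0, 0.002, 0, 1]
    - [0, 0, 0, 0, 0, 0, 1]

```text
time: 8.6
eef_pos: [0.6537, -0.1062, 0.1008]
tcp_rot: [-0.653, 0.271, -0.271, 0.653]
contact_force: [1.9, -1.0, -2.2]
opening: 0.241
```

```bash
python3 -c "
from h import *
st()"
```

```text
8.6 [ 0.6537 -0.1062  0.1008] yaw 44.92 down [ 8.e-04 -3.e-04 -1.e+00] 0.2406 F [ 1.9 -1.  -2.2] T [-0.13 -0.44 -0.01] q [-0.31  0.41  1.71  0.    1.02 -1.1 ]
```

No upward force and the underside is about 6 mm below the spindle top, so it is meshed. A small side force points along tool +x; I ease that way and continue.

Call:
carry_out:
  moves:
    - [0, 0, 0, 0.0005, 0.003, 0, 1]
    - [0, 0, 0, 0, 0.003, 0, 1]
    - [0, 0, 0, 0, 0.003, 0, 1]
    - [0, 0, 0, 0, 0.003, 0, 1]
    - [0, 0, 0, 0, 0.002, 0, 1]
    - [0, 0, 0, 0, 0.002, 0, 1]
    - [0, 0, 0, 0, 0, 0, 1]

```text
time: 9.48
eef_pos: [0.6539, -0.1064, 0.0856]
tcp_rot: [-0.653, 0.271, -0.271, 0.653]
contact_force: [-1.9, 0.6, 4.2]
opening: 0.237
```

```bash
python3 -c "
from h import *
st()"
```

```text
9.475 [ 0.6539 -0.1064  0.0856] yaw 44.92 down [ 2.e-04  0.e+00 -1.e+00] 0.2365 F [-1.9  0.6  4.2] T [0.2  0.16 0.  ] q [-0.31  0.43  1.71  0.    1.   -1.1 ]
```

The collar is compressing (about 5.5 N including the handle's weight). I press the last 3 mm or so onto the roof stop.

Call:
carry_out:
  moves:
    - [0, 0, 0, -0.0002, 0.001, 0, 1]
    - [0, 0, 0, 0, 0.001, 0, 1]
    - [0, 0, 0, 0, 0.001, 0, 1]
    - [0, 0, 0, 0, 0.001, 0, 1]
    - [0, 0, 0, 0, 0, 0, 1]
    - [0, 0, 0, 0, 0, 0, 1]

```text
time: 10.22
eef_pos: [0.654, -0.1064, 0.0826]
tcp_rot: [0.653, -0.271, 0.271, -0.653]
contact_force: [-4.1, 1.2, 7.9]
opening: 0.235
```

```bash
python3 -c "
from h import *
st()"
```

```text
10.225 [ 0.654  -0.1064  0.0826] yaw 44.93 down [ 3.e-04 -3.e-04 -1.e+00] 0.2345 F [-4.1  1.2  7.9] T [0.22 0.54 0.06] q [-0.31  0.43  1.71 -0.    0.99 -1.1 ]
```

Call:
carry_out:
  moves:
    - [0, 0, 0, -0.0004, 0.0005, -0.0002, 1]
    - [0, 0, 0, 0, 0.0005, 0, 1]
    - [0, 0, 0, 0, 0, 0, 1]
    - [0, 0, 0, 0, 0, 0, 1]

```text
time: 10.72
eef_pos: [0.654, -0.1064, 0.0825]
tcp_rot: [0.653, -0.271, 0.271, -0.653]
contact_force: [-3.7, 1.7, 11.9]
opening: 0.24
```

```bash
python3 - <<'E'
from hm import *
s,r=st()
i=read_camera("side");cv2.imwrite("pics/side5.png",i)
cv2.imwrite("pics/m5.png",np.clip(cv2.resize(i[220:280,310:370],(600,600),interpolation=cv2.INTER_CUBIC)*1.6,0,255).astype(np.uint8))
print(((proj("side",model(.654,-.106,.056,45))-[310,220]+.5)*10).round())
E
```

```text
10.725 [ 0.654  -0.1064  0.0825] yaw 44.93 down [ 1.1e-03 -6.0e-04 -1.0e+00] 0.2397 F [-3.7  1.7 11.9] T [ 0.24  0.7  -0.02] q [-0.31  0.43  1.71 -0.    0.99 -1.1 ]
[[282. 229.]
 [396. 303.]
 [319. 388.]
 [204. 311.]
 [375. 184.]
 [406. 306.]
 [255. 312.]
 [228. 190.]]
```

View pics/m5.png

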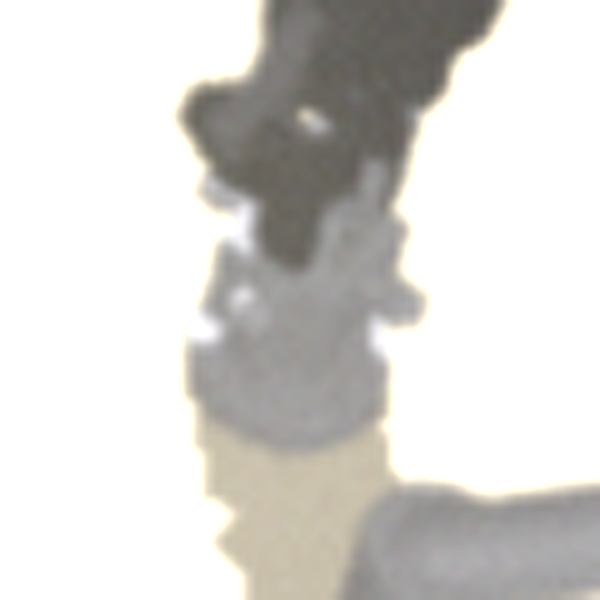

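The picture shows the spindle and collar covered, with the balls at (403,303) and (222,188) against home predictions of (406,306) and (228,190). Height has stalled at the stop while the force rises. I add a little push, hold, and hand in if the readings stay steady.

Call:
carry_out:
  moves:
    - [0, 0, 0, 0, 0.001, 0, 1]
    - [0, 0, 0, 0, 0, 0, 1]
    - [0, 0, 0, 0, 0, 0, 1]
    - [0, 0, 0, 0, 0, 0, 1]
    - [0, 0, 0, 0, 0, 0, 1]

```text
time: 11.4
eef_pos: [0.654, -0.1065, 0.0825]
tcp_rot: [0.653, -0.271, 0.271, -0.653]
contact_force: [-6.2, 2.0, 15.6]
opening: 0.24
```

```bash
python3 - <<'E'
from h import *
s,r=st()
ok=abs(s["eef_pos"][2]-.0825)<.0015 and s["contact_force"][2]>10
print(ok)
if ok: print(sign_off())
E
```

```text
11.4 [ 0.654  -0.1065  0.0825] yaw 44.94 down [ 9.e-04 -6.e-04 -1.e+00] 0.24 F [-6.2  2.  15.6] T [0.35 0.95 0.02] q [-0.31  0.43  1.71 -0.    0.99 -1.1 ]
True
the job is handed in; nothing more can be done
None
```

I took the steel cross handle out of the tray, turned it about 21° to line up with the splines, and pushed it onto the bare valve's spindle. The job was handed in at 11.4 s with the gripper still holding it pressed down; `sign_off` gave no verdict.

- **Seated:** tool height stopped at 0.0825 m, which puts the handle's centre about 56 mm above the ledge, the home height. Upward force then rose from 8 N to 16 N with no further movement, as expected when the socket roof rests on the spindle.
- **Alignment:** the jaws stood at 44.9°, and the splines measured about 45°. The tool was vertical to within about 0.001 rad. In the last side picture the ball ends were within about 0.6 px of where they should be at home.
- **Disagreements:** a side force of about 6 N remained on the tool at the end. The two cameras differed by 2–3 mm in y, so I used the difference between the handle and valve positions within each camera.
- **Not checked:** collar travel cannot be read directly, so I inferred it from height and force. I planned the path to stay clear of the soap, comb, compact and rack, but took no final picture of them.

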